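# Set the iris of the candling lamp

## Task

Without grasping or lifting anything, push the upright post of the candling lamp's lever around with a fingertip until the lever's pointer points at the red tab on the scale. Only once it is set, press the lamp's green button fully down, let it spring back and leave everything clear. Leave the lamp standing where it is, do not shift the red tab, and leave the other things on the table alone.

Things in the scene. Friction and masses are not known exactly. Their poses are not given: they have to be found in the camera images.
- lamp: Bottle-candling lamp standing loose on the table, about 5 kg: grey base plate 255 x 200 x 16 mm (x from -100 to +155 mm), dark round housing, brass iris ring on top, white scale plate jutting out on its -x side (outer radius 136 mm, top 70 mm high), switch block with green button on its +x side. Origin: on the ring axis at the table surface; z up.
- iris_ring (a joint): Angle (rad) of the brass ring, 140 mm across, top 86 mm high, about the lamp axis: 0 when its lever points along the lamp's -x, growing anticlockwise from above, stops at -1.4 and 1.4. Light friction (1.5 N at the post); stays where left. The lever is a brass arm (14 mm wide, top 82 mm high) over the scale, with an upright black post and a thin black pointer at its end.
- lever_post (a point): Top centre of the upright black post on the lever: 12 mm diameter, 90 mm from the ring's axis, its top 116 mm above the table; it rises 34 mm clear of the lever arm.
- pointer_tip (a point): End of the lever's black pointer (4 mm wide), 112 mm from the ring's axis, 78 mm above the table. It sweeps just above the scale plate with its black graduation lines.
- red_mark (a point): Where the pointer's end stands when it points straight at the red tab: at the inner end of the tab, 112 mm from the ring's axis, 78 mm above the table. The red tab is a stiff marker 8 mm wide on the scale plate, from 114 to 141 mm radius, its raised outer end 80 mm above the table.
- red_tab (a joint): Angle of the red tab about the same axis with the same zero and direction as iris_ring: the pointer points at the tab when both joints are equal.
- lamp_button (a joint): Travel of the green push button, m: 0 released, 0.006 fully down; it springs back. Fully down takes 4 N.
- lamp_button_top (a point): Centre of the top of the green push button (28 mm diameter) on the switch block, 117 mm from the ring's axis on the lamp's +x side, 76 mm above the table (its black collar 66 mm); pressed straight down.
- red_bottle: Bystander: standing green-glass half-size wine bottle with red cap, 58 mm across, 235 mm tall; origin at the centre of its underside.
- white_bottle: Bystander: standing amber half-size wine bottle with yellow cap, 58 mm across, 235 mm tall; origin at the centre of its underside.
- tasting_cup: Bystander: open steel tasting cup, 80 mm across, 75 mm tall; origin at the centre of its underside.
- cork: Bystander: cork standing on end, 24 mm across, 45 mm tall; origin at the centre of its underside.
- stopper: Bystander: steel bottle stopper standing on its wide foot, 36 mm across, 56 mm tall; origin at the centre of its underside.
- foil_cutter: Bystander: ring-shaped blue foil cutter, 54 mm across, 22 mm tall; origin at the centre of its underside.
- corkscrew: Bystander: folded corkscrew lying flat, dark wood and steel, 115 x 26 x 15 mm; origin at the centre of its underside.

How it is judged:
By the outcome, as a careful person would: the job done as asked, in the order asked, and still so for the second after the job is handed in, with the robot touching nothing.
It also fails if it takes over 54 s, if anything falls off the work surface, if the arm or the gripper's body presses on something with over 40 N, if the wrist force passes 120 N, or if a joint passes its speed limit or range.

## Robot

A 6-joint arm with a two-finger parallel gripper is mounted at the origin on the work surface. World frame = base frame: x ahead of the robot, y to its left, z up, the work surface at z = 0. Lengths are in m, angles in degrees, forces in N, time in s.
With the tool pointing down it reaches from about 0.35 to 0.875 m from the base axis. Payload 4.2 kg.
Tool frame: the origin (TCP) lies at the very end of the fingers, on their centre line; the grasp point (between the pads) lies behind it (r.grip_point_offset is the z of the grasp point in the tool frame, in m); z points along the fingers, y is the direction in which the jaws open and shut (so a half turn about z gives the same grasp; the last joint's range is limited). The gripper opens to 87 mm and grips with 3 to 60 N. Pads are 19 mm wide; open, the fingers measure 117 mm over their backs; the gripper's body (75 mm by 190 mm) begins 51 mm behind the grasp point.
Start: joints at [-62.074, 22.042, 0.453, 0, -68.411, -14.817], TCP at [0.142, -0.609, 0.223] pointing down, gripper open.
Joint ranges: [-179.83, 179.83], [-69.29, 118.12], [-61.27, 80.66], [-181.25, 117.63], [-171.15, -9.14], [-177.46, 177.46]. Speed limits (degrees/s): [159.86, 159.86, 180, 180, 180, 180].

## Interface

Orientations are given as a 3x3 rotation matrix whose columns are the frame's x, y, z axes.
In Python, from station import r, capture, workorder gives the robot as it stands. The module is installed in compiled form; this text tells all that it offers.
- The arm moves only by the shell command python3 -m crank 'ROWS'. ROWS is JSON, a list of rows, each an object with "delta_rot": the turn, a rotation vector about the tool's x, y, z in rad, a list of three; "linear": the shift along the tool's x, y, z in m, a list of three; "gripper": the opening in per cent of the stroke, from 0 (shut) to 100 (fully open). A call has 1 to 10 rows; each row shifts and turns the commanded pose from where the row before left it, along the tool's axes as they then stand; what a row does not reach is not made up. A row lasts 1/8 s, in which the tool goes at most 62.5 mm and 10.7 degrees, less where a joint would pass 70% of its speed; a pose out of reach is approached as far as the arm can. A call is refused whole if a number of a shift passes 0.0625 or a number of a turn 0.188, either way. A call with a gripper value outside its range is refused whole. The fingers move at their own pace and stop on an object; the grip force is fixed at half the most. Time passes only in rows, so rows that do not move let the fingers close. It gives the time, the measured TCP pose, the force and the opening at its end, in the units of the state.
- r.sense(): the state, without advancing time (a new reading comes with each control period).
- capture(name): name is "side" or "top" or "wrist"; returns a dict with "img" (384x512x3 uint8, blue, green, red), "fx", "fy", "cx", "cy" (pixels), "dist_coeffs" ([k1, k2, p1, p2, k3] as OpenCV has them; the pictures are not rectified), "world_from_camera" (4x4, takes a point from camera to world coordinates). Camera axes: x right, y down, z forward; pixel columns grow to the right and rows downward; lengths in m; the calibration is good to about 2 mm. A picture is of the moment at which its call begins. There is no depth.
- workorder.finish_job(): hands the job in, once; it reports no verdict.
The state is a dict: "time_s": time; "joints": joint angles; "joint_velocities": joint speeds; "effort": joint torques, N m; "tcp_pos": TCP position; "ee_rot": TCP orientation; "wrist_force": force on the tool from outside, world axes, zero at the start; "moment": the same for the moment, N m; "gripper_width": opening from 0.0 (shut) to 1.0 (fully open).
Only numpy, scipy, OpenCV 4.12 (cv2) and the standard library are available. Lean on these libraries where they do the work, as an engineer would, in place of code of your own. Each camera call takes 0.05 s, during which the arm holds its last target.

## Working session

There is one attempt and no reset: what is moved stays moved. The work goes in short steps, Python scripts to look and compute and a shell command to move; the robot and the scene stay as the last step left them, time stands still between calls to the robot, and variables do not carry over. Pictures are saved under pics/ and viewed, and the job is handed in when it is done.

```bash
mkdir -p pics; cat > h.py <<'E'
from station import r, capture
import numpy as np, cv2
def snap(name,fn):
    c=capture(name); np.save('pics/'+fn+'.npy',c,allow_pickle=True); cv2.imwrite('pics/'+fn+'.png',c['img']); return c
def load(fn): return np.load('pics/'+fn+'.npy',allow_pickle=True).item()
def K(c): return np.array([[c['fx'],0,c['cx']],[0,c['fy'],c['cy']],[0,0,1]],float)
def ray(c,uv):
    p=cv2.undistortPoints(np.array([[uv]],float),K(c),np.array(c['dist_coeffs'],float))[0,0]
    T=np.array(c['world_from_camera']); return T[:3,3],T[:3,:3]@np.array([p[0],p[1],1])
def onz(c,uv,z):
    o,d=ray(c,uv); return o+d*(z-o[2])/d[2]
def proj(c,P):
    T=np.linalg.inv(np.array(c['world_from_camera']))
    rv,_=cv2.Rodrigues(T[:3,:3]); return cv2.projectPoints(np.array(P,float).reshape(-1,1,3),rv,T[:3,3],K(c),np.array(c['dist_coeffs'],float))[0].reshape(-1,2)
E
python3 - <<'E'
from h import *
for n in ['top','side','wrist']: snap(n,n+'0')
s=r.sense(); print(s['time_s'],s['tcp_pos'],s['ee_rot'],s['wrist_force'],s['gripper_width'],r.grip_point_offset)
E
```

```text
0.15 [ 0.14166792 -0.60828504  0.22171123] [[-9.73966858e-01 -2.26689964e-01 -4.68596307e-04]
 [-2.26690427e-01  9.73965589e-01  1.57512436e-03]
 [ 9.93317936e-05  1.64034522e-03 -9.99998650e-01]] [0.18278134 0.4367443  0.24947642] 1.001203691668271 -0.0187
```

View pics/top0.png

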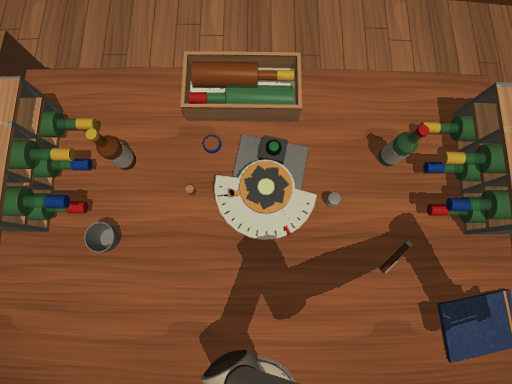

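View pics/side0.png

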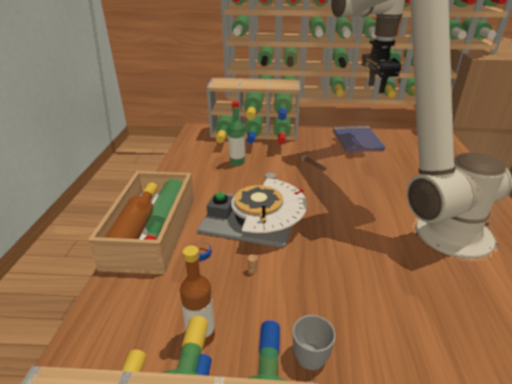

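View pics/wrist0.png

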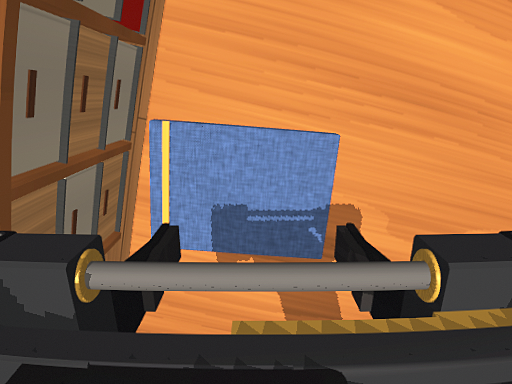

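```bash
python3 - <<'E'
from h import *
c=load('top0'); im=c['img']
cr=im[125:250,180:350]; cv2.imwrite('pics/topz.png',cv2.resize(cr,None,fx=4.5,fy=4.5,interpolation=cv2.INTER_CUBIC))
hsv=cv2.cvtColor(im,cv2.COLOR_BGR2HSV)
def blobs(m,name,roi=(205,130,320,245)):
    x0,y0,x1,y1=roi; k=np.zeros_like(m);k[y0:y1,x0:x1]=m[y0:y1,x0:x1]
    n,l,s,ce=cv2.connectedComponentsWithStats(k)
    for i in range(1,n):
        if s[i,4]>5: print(name,s[i],ce[i])
blobs(cv2.inRange(hsv,(50,120,50),(80,255,255)),'green')
blobs(cv2.inRange(hsv,(0,200,110),(4,255,255))|cv2.inRange(hsv,(174,150,90),(180,255,255)),'red')
blobs(cv2.inRange(hsv,(0,0,150),(60,60,255)),'white')
blobs(cv2.inRange(hsv,(5,80,140),(30,255,255)),'brass',(230,155,300,220))
print(c['world_from_camera'],c['fx'])
print(onz(c,(266,187),.086),onz(c,(273,147),.076),onz(c,(287,231),.079))
E
```

```text
green [269 141  10  10  84] [273.5        145.66666667]
red [284 227   8   9  21] [287.28571429 231.19047619]
white [ 215  160  101   78 3062] [261.74983671 209.0346179 ]
brass [230 161   4   3  12] [231.5 162. ]
brass [233 161  60  53 936] [264.32051282 187.51175214]
[[ 0.00444671 -0.98125763  0.19264916  0.37974709]
 [-0.9998355  -0.00775032 -0.01639813  0.0143687 ]
 [ 0.01758389 -0.19254455 -0.98113068  0.97803942]
 [ 0.          0.          0.          1.        ]] 347.45209854849446
[ 0.55187496 -0.01857028  0.086     ] [ 0.66437287 -0.03787558  0.076     ] [ 0.43802379 -0.07314739  0.079     ]
```

View pics/topz.png

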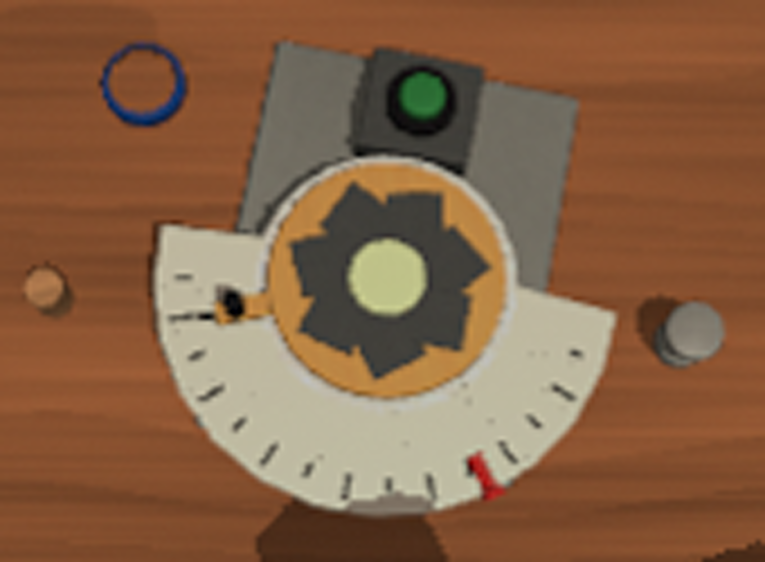

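```bash
python3 - <<'E'
from h import *
c=load('top0'); im=c['img']; hsv=cv2.cvtColor(im,cv2.COLOR_BGR2HSV)
m=cv2.inRange(hsv,(5,80,140),(30,255,255)); k=np.zeros_like(m);k[160:216,239:295]=m[160:216,239:295]
k=cv2.morphologyEx(k,cv2.MORPH_OPEN,np.ones((3,3)))
cn=max(cv2.findContours(k,cv2.RETR_EXTERNAL,cv2.CHAIN_APPROX_NONE)[0],key=len)
h=cv2.convexHull(cn); e=cv2.fitEllipse(h); print('ring',e)
C=onz(c,e[0],.086)
B=onz(c,(273.5,145.67),.076); T=onz(c,(287.3,231.2),.079)
g=cv2.cvtColor(im,cv2.COLOR_BGR2GRAY)
off=lambda u,v:((u+.5)/4.5-.5+180,(v+.5)/4.5-.5+125)
P=onz(c,off(233,302),.116); tip=onz(c,off(192,317),.078)
print('C',C,'B',B,'T',T,'P',P,'tip',tip)
th=np.arctan2(*(B-C)[1::-1]); 
f=lambda X:(np.degrees(np.arctan2(*(X-C)[1::-1])-th)-180+180)%360-180
for n,X in dict(B=B,T=T,P=P,tip=tip).items(): print(n,np.linalg.norm((X-C)[:2]),np.degrees(np.arctan2(*(X-C)[1::-1])), (np.degrees(np.arctan2(*(X-C)[1::-1])-th)-180+540)%360-180)
E
```

```text
ring ((265.3551940917969, 186.83436584472656), (52.19455337524414, 53.32182693481445), 95.93842315673828)
C [ 0.55230306 -0.01688216  0.086     ] B [ 0.66815562 -0.03924873  0.076     ] T [ 0.43751249 -0.07391868  0.079     ] P [0.53329114 0.06971905 0.116     ] tip [0.53098777 0.09589372 0.078     ]
B 0.11799186334686865 -10.927126811739878 -180.0
T 0.12817971895032976 -153.5783835268562 37.34874328488365
P 0.08866353488678773 102.38195566163797 -66.69091752662212
tip 0.11477255511311713 100.70297332899634 -68.3698998592638
```

```bash
python3 -m crank '[{"linear":[-0.04,0.04,0],"delta_rot":[0,0,0],"gripper":0},{"linear":[-0.04,0.04,0],"delta_rot":[0,0,0],"gripper":0},{"linear":[-0.04,0.04,0],"delta_rot":[0,0,0],"gripper":0},{"linear":[-0.04,0.04,0],"delta_rot":[0,0,0],"gripper":0},{"linear":[-0.04,0.04,0],"delta_rot":[0,0,0],"gripper":0},{"linear":[-0.04,0.04,0],"delta_rot":[0,0,0],"gripper":0},{"linear":[-0.04,0.04,0],"delta_rot":[0,0,0],"gripper":0},{"linear":[-0.04,0.04,0],"delta_rot":[0,0,0],"gripper":0},{"linear":[-0.04,0.04,0],"delta_rot":[0,0,0],"gripper":0},{"linear":[-0.04,0.04,0],"delta_rot":[0,0,0],"gripper":0}]'
cat >> h.py <<'E'
def rel(x,y,z):
    s=r.sense(); R=np.array(s['ee_rot']); p=np.array(s['tcp_pos'])
    print('t',round(s['time_s'],2),'p',p.round(4),'yaw',np.degrees(np.arctan2(R[1,0],R[0,0])).round(1),'F',np.array(s['wrist_force']).round(2),'w',round(s['gripper_width'],3),'j',np.round(s['joints'],0))
    print('z',R[:,2].round(4),'rel',(R.T@(np.array([x,y,z])-p)).round(4))
E
python3 -c "
from h import *
rel(.563,.0767,.2)"
```

```text
time_s: 1.4
tcp_pos: [0.4412, -0.1266, 0.2226]
ee_rot: [[-0.974, -0.227, 0.0], [-0.227, 0.974, 0.0], [-0.0, -0.0, -1.0]]
wrist_force: [0.7, -0.9, 0.4]
gripper_width: 0.022
t 1.4 p [ 0.4412 -0.1266  0.2226] yaw -166.9 F [ 0.75 -0.87  0.43] w 0.022 j [  4.   6. -22.   0. -63. -81.]
z [ 3.e-04  0.e+00 -1.e+00] rel [-0.1648  0.1703  0.0227]
```

```bash
python3 -m crank '[{"linear":[-0.033,0.034,0],"delta_rot":[0,0,0],"gripper":0},{"linear":[-0.033,0.034,0],"delta_rot":[0,0,0],"gripper":0},{"linear":[-0.033,0.034,0],"delta_rot":[0,0,0],"gripper":0},{"linear":[-0.033,0.034,0],"delta_rot":[0,0,0],"gripper":0},{"linear":[-0.033,0.034,0.02],"delta_rot":[0,0,0],"gripper":0},{"linear":[0,0,0],"delta_rot":[0,0,0],"gripper":0}]'
python3 - <<'E'
from h import *
rel(.563,.0767,.092)
c=snap('wrist','w1'); snap('side','s1')
E
```

```text
time_s: 2.15
tcp_pos: [0.5628, 0.0768, 0.1999]
ee_rot: [[-0.973, -0.229, -0.004], [-0.229, 0.973, -0.001], [0.004, -0.0, -1.0]]
wrist_force: [-0.9, -0.3, -0.4]
gripper_width: 0.005
t 2.15 p [0.5628 0.0768 0.1999] yaw -166.7 F [-0.94 -0.28 -0.39] w 0.005 j [  24.   18.  -10.   -0.  -63. -101.]
z [-0.0041 -0.0011 -1.    ] rel [-6.000e-04 -1.000e-04  1.079e-01]
```

View pics/w1.png

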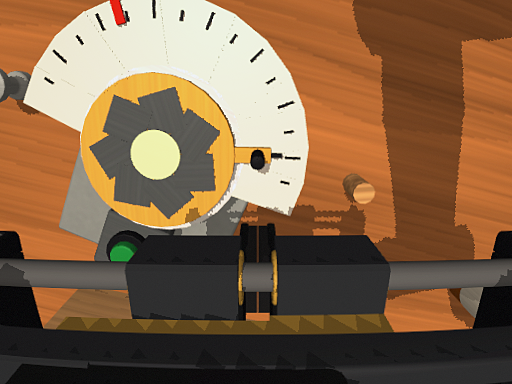

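View pics/s1.png

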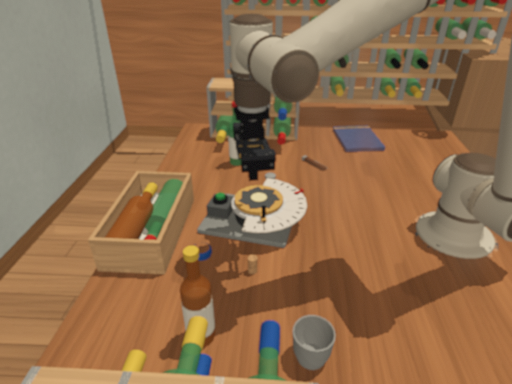

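```bash
cat > meas.py <<'E'
from h import *
import sys
def meas(fn):
    c=load(fn); im=c['img']; hsv=cv2.cvtColor(im,cv2.COLOR_BGR2HSV)
    # red tab
    m=cv2.inRange(hsv,(0,200,110),(4,255,255))|cv2.inRange(hsv,(172,180,90),(180,255,255))
    n,l,s,ce=cv2.connectedComponentsWithStats(m)
    for i in range(1,n):
        if s[i,4]>15: print('red',s[i],ce[i].round(1),onz(c,ce[i],.079).round(4))
    m=cv2.inRange(hsv,(55,120,50),(75,255,255))
    n,l,s,ce=cv2.connectedComponentsWithStats(m)
    for i in range(1,n):
        if s[i,4]>15: print('green',s[i],ce[i].round(1),onz(c,ce[i],.076).round(4))
    # lens disc
    m=cv2.inRange(hsv,(25,50,150),(40,140,255))
    n,l,s,ce=cv2.connectedComponentsWithStats(m)
    for i in range(1,n):
        if s[i,4]>100: print('lens',s[i],ce[i].round(1),onz(c,ce[i],.086).round(4))
    return c
if __name__=='__main__': meas(sys.argv[1])
E
python3 meas.py w1; python3 - <<'E'
from h import *
c=load('w1'); im=c['img']
cv2.imwrite('pics/w1z.png',cv2.resize(im[130:230,200:320],None,fx=6,fy=6,interpolation=cv2.INTER_CUBIC))
print(onz(c,(258,155),.116),onz(c,(296,157.5),.078))
# predict from top estimate
C=np.array([.5523,-.0169])
import math
t=np.linspace(0,2*np.pi,60)
p=proj(c,[[C[0]+.07*math.cos(a),C[1]+.07*math.sin(a),.086] for a in t]); o=im.copy()
cv2.polylines(o,[p.round().astype(int)],True,(255,0,0),1)
p=proj(c,[[C[0]+.112*math.cos(a),C[1]+.112*math.sin(a),.078] for a in t]); cv2.polylines(o,[p.round().astype(int)],True,(255,0,0),1)
cv2.imwrite('pics/w1o.png',o)
E
```

```text
red [110   0  16  25 227] [117.3  11.6] [ 0.446  -0.0693  0.079 ]
green [110 241  27  21 422] [122.1 251.4] [ 0.6638 -0.0393  0.076 ]
lens [ 130  130   50   50 1937] [154.9 154.1] [ 0.5557 -0.0173  0.086 ]
[0.53085775 0.07004877 0.116     ] [0.53160443 0.10556064 0.078     ]
```

View pics/w1o.png

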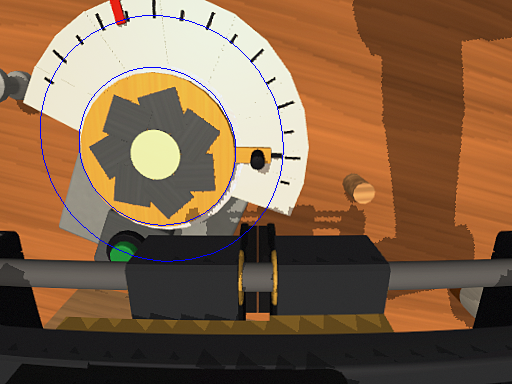

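View pics/w1z.png

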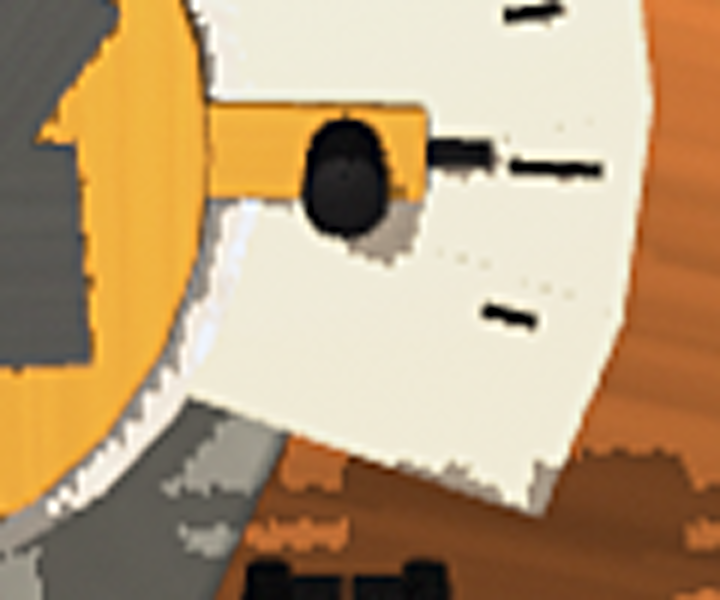

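```bash
python3 - <<'E'
from h import *
c=load('w1')
P=onz(c,(257.4,161.8),.116); tip=onz(c,(282.2,155.5),.078); a=onz(c,(235,155),.082)
C=np.array([.5557,-.0173])
print(P,tip)
for X in (P,tip,np.array([.446,-.0693]),np.array([.6638,-.0393])): print(np.hypot(*(X[:2]-C)),np.degrees(np.arctan2(*(X[:2]-C)[::-1])))
print(proj(c,[r.sense()['tcp_pos']]), c['world_from_camera'])
E
```

```text
[0.53620896 0.0708259  0.116     ] [0.5327087  0.09296982 0.078     ]
0.09025560976337721 102.47149169386796
0.11264116584487167 101.77746308192253
0.12140053541891811 -154.6381099787313
0.11031595532832046 -11.503464148796553
[[253.57561704 239.39512925]] [[-2.28658081e-01  9.35176550e-01  2.70481613e-01  4.89359338e-01]
 [ 9.73506775e-01  2.19597098e-01  6.37312623e-02  5.96602767e-02]
 [ 2.03004713e-04  2.77888351e-01 -9.60613358e-01  3.62173363e-01]
 [ 0.00000000e+00  0.00000000e+00  0.00000000e+00  1.00000000e+00]]
```

```bash
python3 -m crank '[{"linear":[0,0,0.036],"delta_rot":[0,0,0],"gripper":0},{"linear":[0,0,0.036],"delta_rot":[0,0,0],"gripper":0},{"linear":[0,0,0.034],"delta_rot":[0,0,0],"gripper":0},{"linear":[0,0,0],"delta_rot":[0,0,0],"gripper":0}]'
python3 - <<'E'
from h import *
rel(.563,.0767,.094)
c=snap('wrist','w2')
E
```

```text
time_s: 2.75
tcp_pos: [0.5607, 0.0729, 0.0949]
ee_rot: [[-0.974, -0.225, -0.005], [-0.225, 0.974, -0.002], [0.005, -0.001, -1.0]]
wrist_force: [0.4, -0.2, 0.3]
gripper_width: 0.007
t 2.75 p [0.5607 0.0729 0.0949] yaw -167.0 F [ 0.36 -0.25  0.34] w 0.007 j [  24.   24.  -17.   -0.  -49. -101.]
z [-0.0051 -0.0019 -1.    ] rel [-0.0031  0.0031  0.0009]
```

View pics/w2.png

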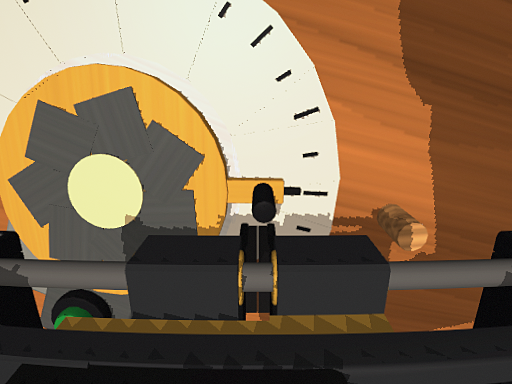

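```bash
python3 -m crank '[{"linear":[0.004,0.004,0.001],"delta_rot":[0,0,0],"gripper":0},{"linear":[0.004,0,0],"delta_rot":[0,0,0],"gripper":0},{"linear":[0.0079,0.001,0],"delta_rot":[0,0,-0.0873],"gripper":0},{"linear":[0.0079,0.001,0],"delta_rot":[0,0,-0.0873],"gripper":0},{"linear":[0.0079,0.001,0],"delta_rot":[0,0,-0.0873],"gripper":0},{"linear":[0.0079,0.001,0],"delta_rot":[0,0,-0.0873],"gripper":0},{"linear":[0,0,0],"delta_rot":[0,0,0],"gripper":0}]'
cat > ph.py <<'E'
from h import *
rel(0,0,.093)
s=r.sense();R=np.array(s['ee_rot']);p=np.array(s['tcp_pos']);C=np.array([.554,-.017,p[2]])
print('C in tool',(R.T@(C-p)).round(4),'tcp angle',np.degrees(np.arctan2(*(p-C)[1::-1])).round(1),'rad',np.hypot(*(p-C)[:2]).round(4))
E
python3 ph.py; python3 -c "
from h import *
snap('wrist','w3')"
```

```text
time_s: 3.68
tcp_pos: [0.5233, 0.0696, 0.0968]
ee_rot: [[-0.838, -0.546, 0.002], [-0.546, 0.838, 0.001], [-0.002, -0.0, -1.0]]
wrist_force: [0.2, 0.3, 0.5]
gripper_width: 0.006
t 3.67 p [0.5233 0.0696 0.0968] yaw -146.9 F [0.15 0.31 0.47] w 0.006 j [ 25.  20. -23.   0. -47. -82.]
z [ 1.9e-03  8.0e-04 -1.0e+00] rel [0.4765 0.2274 0.0027]
C in tool [ 0.0216 -0.0893 -0.    ] tcp angle 109.5 rad 0.0919
```

View pics/w3.png

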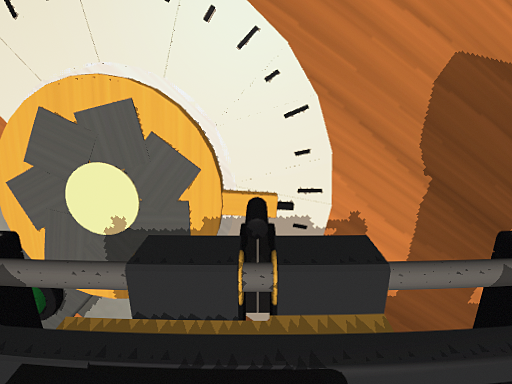

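```bash
python3 -m crank '[{"linear":[0.0078,0.0015,0.001],"delta_rot":[0,0,-0.0873],"gripper":0},{"linear":[0.0078,0.0015,0.001],"delta_rot":[0,0,-0.0873],"gripper":0},{"linear":[0.0078,0.0015,0],"delta_rot":[0,0,-0.0873],"gripper":0},{"linear":[0.0078,0.0015,0],"delta_rot":[0,0,-0.0873],"gripper":0},{"linear":[0.0078,0.0015,0],"delta_rot":[0,0,-0.0873],"gripper":0},{"linear":[0.0078,0.0015,0],"delta_rot":[0,0,-0.0873],"gripper":0},{"linear":[0.0078,0.0015,0],"delta_rot":[0,0,-0.0873],"gripper":0},{"linear":[0,0,0],"delta_rot":[0,0,0],"gripper":0}]'
python3 ph.py; python3 -c "
from h import *
snap('wrist','w4');snap('top','t4')"
```

```text
time_s: 4.72
tcp_pos: [0.4797, 0.0361, 0.0939]
ee_rot: [[-0.375, -0.927, 0.0], [-0.927, 0.375, 0.0], [-0.0, -0.0, -1.0]]
wrist_force: [0.3, 1.0, -0.2]
gripper_width: 0.003
t 4.72 p [0.4797 0.0361 0.0939] yaw -112.0 F [ 0.34  1.01 -0.23] w 0.003 j [ 24.  16. -29.   0. -44. -46.]
z [ 4.e-04  0.e+00 -1.e+00] rel [0.2131 0.4313 0.0007]
C in tool [ 0.0214 -0.0888  0.    ] tcp angle 144.5 rad 0.0913
```

View pics/w4.png

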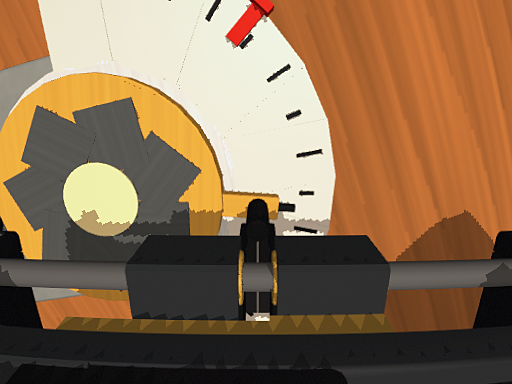

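View pics/t4.png

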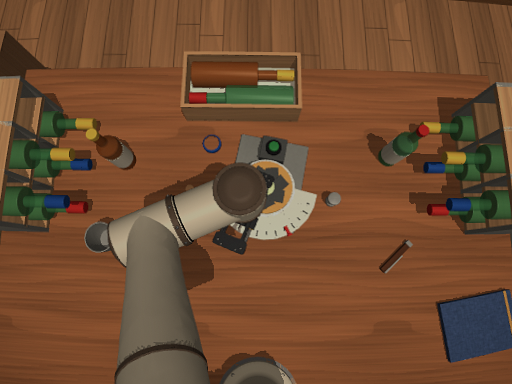

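```bash
python3 meas.py w4; python3 - <<'E'
from h import *
c=load('w4')
C=onz(c,(100,199),.086)
cv2.imwrite('pics/w4z.png',cv2.resize(c['img'][0:250,180:340],None,fx=3,fy=3,interpolation=cv2.INTER_CUBIC))
for n,X in dict(tip=onz(c,(295,208),.078),tab=onz(c,(249,22),.079)).items(): print(n,np.hypot(*(X-C)[:2]),np.degrees(np.arctan2(*(X-C)[1::-1])))
E
```

```text
red [254   0  20  13 140] [264.8   4.5] [ 0.4311 -0.0763  0.079 ]
red [227   2  37  44 661] [244.9  23.8] [ 0.444  -0.0715  0.079 ]
lens [  63  162   75   63 3562] [100.1 193.7] [ 0.5543 -0.0205  0.086 ]
tip 0.11253384694489141 153.83556696177774
tab 0.1262888924153172 -154.77122422245182
```

View pics/w4z.png

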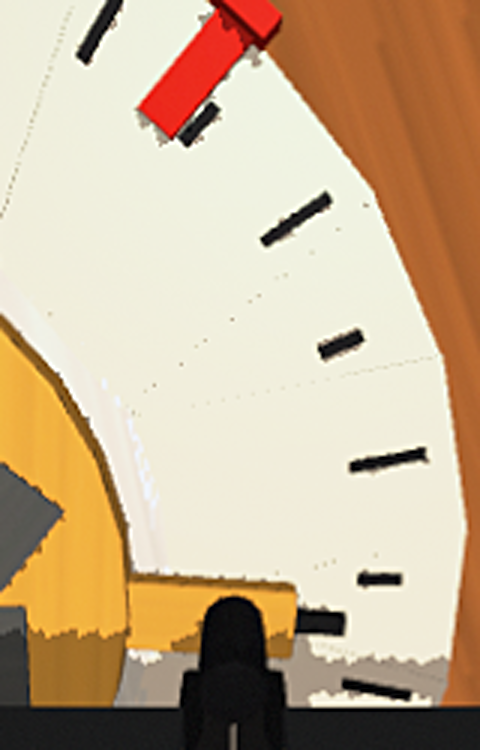

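```bash
python3 -m crank '[{"linear":[0.0078,0.0015,0],"delta_rot":[0,0,-0.0873],"gripper":0},{"linear":[0.0078,0.0015,0],"delta_rot":[0,0,-0.0873],"gripper":0},{"linear":[0.0078,0.0015,0],"delta_rot":[0,0,-0.0873],"gripper":0},{"linear":[0.0078,0.0015,0],"delta_rot":[0,0,-0.0873],"gripper":0},{"linear":[0.0078,0.0015,0],"delta_rot":[0,0,-0.0873],"gripper":0},{"linear":[0.0078,0.0015,0],"delta_rot":[0,0,-0.0873],"gripper":0},{"linear":[0.0078,0.0015,0],"delta_rot":[0,0,-0.0873],"gripper":0},{"linear":[0.0078,0.0015,0],"delta_rot":[0,0,-0.0873],"gripper":0},{"linear":[0,0,0],"delta_rot":[0,0,0],"gripper":0}]'
python3 ph.py; python3 -c "
from h import *
c=snap('wrist','w5')
cv2.imwrite('pics/w5z.png',cv2.resize(c['img'][90:250,180:380],None,fx=3.7,fy=3.7,interpolation=cv2.INTER_CUBIC))"; python3 meas.py w5
```

```text
time_s: 5.95
tcp_pos: [0.4634, -0.0241, 0.0935]
ee_rot: [[0.309, -0.951, -0.0], [-0.951, -0.309, -0.0], [0.0, 0.0, -1.0]]
wrist_force: [-0.5, 0.5, 0.3]
gripper_width: 0.001
t 5.95 p [ 0.4634 -0.0241  0.0935] yaw -72.0 F [-0.48  0.51  0.3 ] w 0.001 j [ 17.  15. -32.   0. -43.   1.]
z [-2.e-04 -2.e-04 -1.e+00] rel [-0.166   0.4333  0.0006]
C in tool [ 0.0213 -0.0884 -0.    ] tcp angle -175.5 rad 0.0909
red [337 150  11  23 194] [342.1 161.1] [ 0.432  -0.0789  0.079 ]
red [298 154  39  19 510] [316.6 162.5] [ 0.4456 -0.0736  0.079 ]
lens [  65  162   73   37 1920] [100.3 181.2] [ 0.5583 -0.0276  0.086 ]
```

View pics/w5.png

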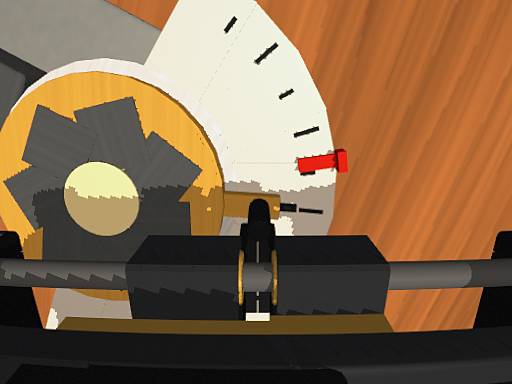

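View pics/w5z.png

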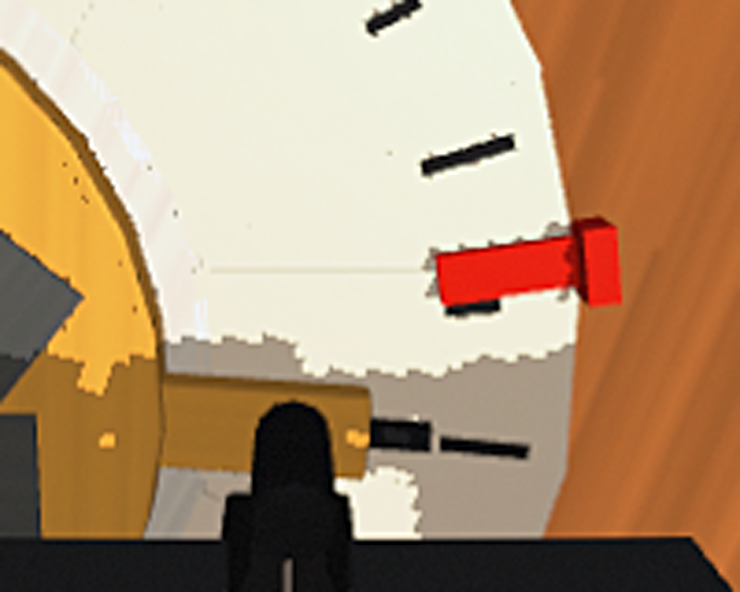

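```bash
python3 - <<'E'
from h import *
c=load('w5'); f=lambda u,v:((u+.5)/3.7-.5+180,(v+.5)/3.7-.5+90)
for uv in [(101,199),(101,201)]:
  C=onz(c,uv,.086); print(C)
  tip=onz(c,f(431,437),.078)
  print('tip',np.hypot(*(tip-C)[:2]),np.degrees(np.arctan2(*(tip-C)[1::-1])))
  for z in (.072,.076,.079):
    for uv2 in [(439.5,280),(506,272)]:
      X=onz(c,f(*uv2),z); print(z,np.hypot(*(X-C)[:2]),np.degrees(np.arctan2(*(X-C)[1::-1]))%360)
E
```

```text
[ 0.55614583 -0.01733564  0.086     ]
tip 0.11227669496118617 -166.1031484178498
0.072 0.11439621806635884 206.15602114591178
0.072 0.12501389947414845 206.06286478464915
0.076 0.11399902099940429 206.61415469521577
0.076 0.12438343867003536 206.48431665970173
0.079 0.1137059354114368 206.95983918861953
0.079 0.12391504883619141 206.8032073416348
[ 0.55593989 -0.01614038  0.086     ]
tip 0.11237037220381846 -165.48631245876936
0.072 0.11474416432741852 206.73707833656547
0.072 0.12535945881418145 206.59497073027464
0.076 0.11435625247805946 207.1957939812569
0.076 0.12473755557095889 207.01791181335085
0.079 0.11407015737830564 207.54186193363577
0.079 0.12427562757435202 207.3378827948129
```

```bash
python3 -m crank '[{"linear":[0.0078,0.0015,0],"delta_rot":[0,0,-0.0873],"gripper":0},{"linear":[0.0062,0.0013,0],"delta_rot":[0,0,-0.07],"gripper":0},{"linear":[0.0031,0.0007,0],"delta_rot":[0,0,-0.035],"gripper":0},{"linear":[0,0,0],"delta_rot":[0,0,0],"gripper":0}]'
python3 ph.py; python3 -c "
from h import *
c=snap('wrist','w6')
cv2.imwrite('pics/w6z.png',cv2.resize(c['img'][150:250,220:360],None,fx=5.5,fy=5.5,interpolation=cv2.INTER_CUBIC))"
```

```text
time_s: 6.5
tcp_pos: [0.4664, -0.0409, 0.0935]
ee_rot: [[0.486, -0.874, -0.0], [-0.874, -0.486, -0.0], [0.0, 0.0, -1.0]]
wrist_force: [-0.9, -0.0, 0.8]
gripper_width: 0.007
t 6.5 p [ 0.4664 -0.0409  0.0935] yaw -60.9 F [-0.88 -0.04  0.81] w 0.007 j [ 15.  15. -31.   0. -44.  14.]
z [-1.e-04 -2.e-04 -1.e+00] rel [-0.2623  0.3878  0.0005]
C in tool [ 0.0216 -0.0882 -0.    ] tcp angle -164.7 rad 0.0908
```

View pics/w6z.png

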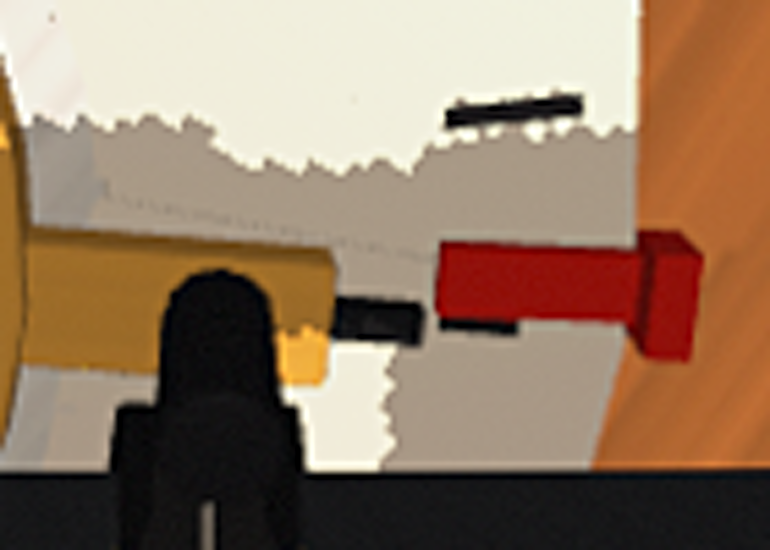

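```bash
cat > m2.py <<'E'
from h import *
import sys
def go(fn,s,ox,oy,tip,tab,tab2,cc=(101,200)):
  c=load(fn); f=lambda u,v:((u+.5)/s-.5+ox,(v+.5)/s-.5+oy)
  for C in [onz(c,cc,.086),np.array([.554,-.017,0])]:
    a=lambda X:(round(np.hypot(*(X-C)[:2]),4),round(np.degrees(np.arctan2(*(X-C)[1::-1]))%360,2))
    print(C.round(4),'tip',a(onz(c,f(*tip),.078)))
    for z in (.074,.076,.078): print(z,a(onz(c,f(*tab),z)),a(onz(c,f(*tab2),z)))
E
python3 -c "
from m2 import *
go('w6',5.5,220,150,(421,322),(439,279),(540,284))"
```

```text
[ 0.5561 -0.0161  0.086 ] tip (np.float64(0.1124), np.float64(205.15))
0.074 (np.float64(0.1145), np.float64(207.0)) (np.float64(0.1256), np.float64(206.91))
0.076 (np.float64(0.1142), np.float64(207.32)) (np.float64(0.1252), np.float64(207.21))
0.078 (np.float64(0.1139), np.float64(207.65)) (np.float64(0.1247), np.float64(207.51))
[ 0.554 -0.017  0.   ] tip (np.float64(0.1101), np.float64(205.2))
0.074 (np.float64(0.1122), np.float64(207.09)) (np.float64(0.1234), np.float64(206.99))
0.076 (np.float64(0.1119), np.float64(207.42)) (np.float64(0.1229), np.float64(207.29))
0.078 (np.float64(0.1117), np.float64(207.75)) (np.float64(0.1225), np.float64(207.6))
```

```bash
python3 -m crank '[{"linear":[0.0016,0.0003,0],"delta_rot":[0,0,-0.017],"gripper":0},{"linear":[0.0014,0.0003,0],"delta_rot":[0,0,-0.016],"gripper":0},{"linear":[0,0,0],"delta_rot":[0,0,0],"gripper":0},{"linear":[-0.015,0,0],"delta_rot":[0,0,0],"gripper":0},{"linear":[-0.02,0,-0.03],"delta_rot":[0,0,0],"gripper":0},{"linear":[0,0,-0.03],"delta_rot":[0,0,0],"gripper":0},{"linear":[0,0,-0.02],"delta_rot":[0,0,0],"gripper":0},{"linear":[0,0,0],"delta_rot":[0,0,0],"gripper":0}]'
python3 ph.py; python3 -c "
from h import *
c=snap('wrist','w7')
"; python3 meas.py w7
```

```text
time_s: 7.55
tcp_pos: [0.4498, -0.0132, 0.175]
ee_rot: [[0.516, -0.856, 0.004], [-0.856, -0.516, 0.001], [0.001, -0.004, -1.0]]
wrist_force: [-0.1, -0.1, -0.1]
gripper_width: 0.003
t 7.55 p [ 0.4498 -0.0132  0.175 ] yaw -58.9 F [-0.07 -0.06 -0.13] w 0.003 j [ 19.   7. -27.   0. -55.  12.]
z [ 0.004   0.0011 -1.    ] rel [-0.2437  0.3787  0.0802]
C in tool [ 0.0571 -0.0872  0.0004] tcp angle 177.9 rad 0.1043
red [290 129  35  16 345] [307.4 134.7] [ 0.4416 -0.0746  0.079 ]
green [  23    8   38   38 1101] [41.1 26.5] [ 0.6672 -0.0402  0.076 ]
lens [ 118   95   56   57 2482] [145.8 123. ] [ 0.5563 -0.0175  0.086 ]
```

View pics/w7.png

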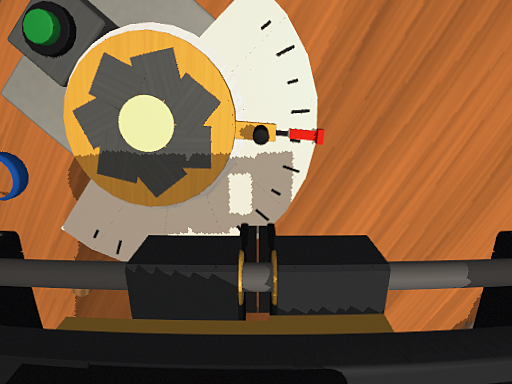

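```bash
python3 -c "
from h import *
c=load('w7')
cv2.imwrite('pics/w7z.png',cv2.resize(c['img'][100:165,225:335],None,fx=7,fy=7,interpolation=cv2.INTER_CUBIC))"
```

```text
(no output)
```

View pics/w7z.png

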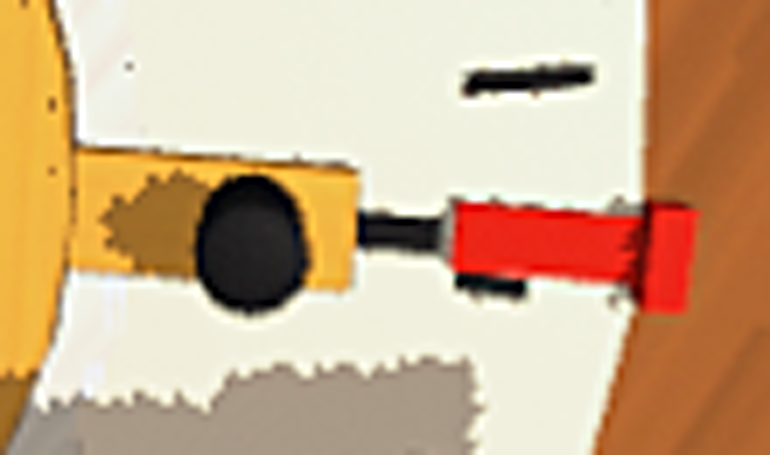

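```bash
python3 -c "
from m2 import *
go('w7',7,225,100,(440,234.5),(455,238),(550,243),(145.8,123))"
```

```text
[ 0.5563 -0.0175  0.086 ] tip (np.float64(0.112), np.float64(206.39))
0.074 (np.float64(0.1142), np.float64(206.06)) (np.float64(0.1254), np.float64(206.26))
0.076 (np.float64(0.114), np.float64(206.17)) (np.float64(0.1251), np.float64(206.35))
0.078 (np.float64(0.1138), np.float64(206.27)) (np.float64(0.1248), np.float64(206.44))
[ 0.554 -0.017  0.   ] tip (np.float64(0.1102), np.float64(207.14))
0.074 (np.float64(0.1124), np.float64(206.79)) (np.float64(0.1235), np.float64(206.92))
0.076 (np.float64(0.1122), np.float64(206.89)) (np.float64(0.1233), np.float64(207.02))
0.078 (np.float64(0.112), np.float64(207.0)) (np.float64(0.123), np.float64(207.11))
```

```bash
python3 -c "
from h import *
c=load('top0')
b=onz(c,(240,121),0);print(b)
o,d=ray(c,(240,109)); print(o+d*(b[0]-o[0])/d[0])
rel(.668,-.0395,.12)"
```

```text
[0.76848299 0.05596095 0.        ]
[0.76848299 0.05280742 0.08804213]
t 7.6 p [ 0.4489 -0.0135  0.1737] yaw -58.9 F [-1.11 -0.6  -0.73] w 0.002 j [ 19.   7. -27.  -0. -55.  12.]
z [ 1.e-03  7.e-04 -1.e+00] rel [ 0.1354 -0.1742  0.0539]
```

```bash
python3 -m crank '[{"linear":[0,0,0],"delta_rot":[0,0,-0.168],"gripper":0},{"linear":[0,0,0],"delta_rot":[0,0,-0.168],"gripper":0},{"linear":[0,0,0],"delta_rot":[0,0,-0.168],"gripper":0},{"linear":[0,0,0],"delta_rot":[0,0,-0.168],"gripper":0},{"linear":[0,0,0],"delta_rot":[0,0,-0.168],"gripper":0},{"linear":[0.04,0,0],"delta_rot":[0,0,0],"gripper":0},{"linear":[0.04,0,0],"delta_rot":[0,0,0],"gripper":0},{"linear":[0.02,0,0],"delta_rot":[0,0,0],"gripper":0},{"linear":[0,0,0],"delta_rot":[0,0,0],"gripper":0}]'
python3 -c "
from h import *
rel(.668,-.0395,.12);c=snap('wrist','w8')
"; python3 meas.py w8
```

```text
time_s: 8.72
tcp_pos: [0.5474, -0.0329, 0.1713]
ee_rot: [[0.982, -0.189, -0.004], [-0.189, -0.982, -0.001], [-0.003, 0.001, -1.0]]
wrist_force: [-1.8, 0.1, -0.3]
gripper_width: 0.008
t 8.72 p [ 0.5474 -0.0329  0.1713] yaw -10.9 F [-1.82  0.1  -0.29] w 0.008 j [ 13.  17. -15.  -0. -58.  66.]
z [-3.6e-03 -6.0e-04 -1.0e+00] rel [ 0.1199 -0.0164  0.0509]
green [ 217   18   37   40 1137] [235.3  37.4] [ 0.6702 -0.0392  0.076 ]
lens [210 188  55  29 911] [238.4 202.9] [ 0.5451 -0.016   0.086 ]
```

View pics/w8.png

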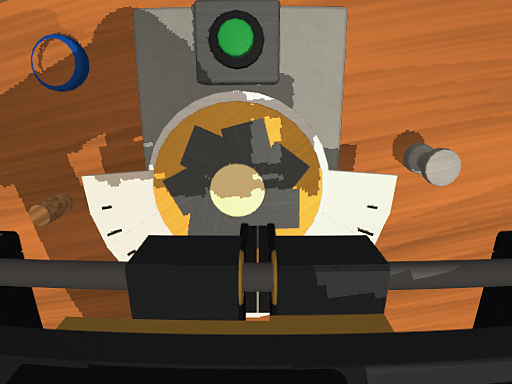

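```bash
python3 -m crank '[{"linear":[0.04,-0.0055,0],"delta_rot":[0,0,0],"gripper":0},{"linear":[0.04,-0.0055,0],"delta_rot":[0,0,0],"gripper":0},{"linear":[0.04,-0.0055,0.03],"delta_rot":[0,0,0],"gripper":0},{"linear":[0,0,0.03],"delta_rot":[0,0,0],"gripper":0},{"linear":[0,0,0.018],"delta_rot":[0,0,0],"gripper":0},{"linear":[0,0,0],"delta_rot":[0,0,0],"gripper":0}]'
python3 -c "
from h import *
rel(.6685,-.0393,.076);c=snap('wrist','w9');snap('side','s9')
"; python3 meas.py w9
```

```text
time_s: 9.52
tcp_pos: [0.6666, -0.0389, 0.0941]
ee_rot: [[0.982, -0.187, -0.004], [-0.187, -0.982, -0.001], [-0.004, 0.001, -1.0]]
wrist_force: [0.1, 0.2, -0.4]
gripper_width: 0.008
t 9.53 p [ 0.6666 -0.0389  0.0941] yaw -10.8 F [ 0.12  0.21 -0.37] w 0.008 j [ 10.  32.  -2.  -0. -56.  69.]
z [-3.8e-03 -6.0e-04 -1.0e+00] rel [ 0.002  -0.      0.0181]
green [  0   8  16  46 533] [ 6.2 33.1] [0.8067 0.0762 0.076 ]
green [228  11  22   5  22] [238.5  13. ] [ 0.7873 -0.0515  0.076 ]
green [169  23  26   6  26] [181.5  25.5] [ 0.7873 -0.021   0.076 ]
green [ 235  197   45   46 1135] [257.1 214. ] [ 0.677  -0.0401  0.076 ]
lens [ 154    0  226   52 4680] [263.6  21.7] [ 0.7786 -0.0628  0.086 ]
```

View pics/w9.png

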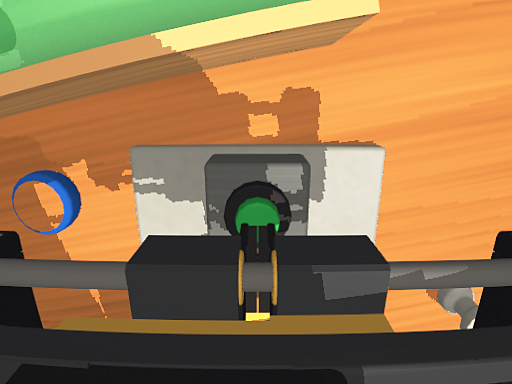

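View pics/s9.png

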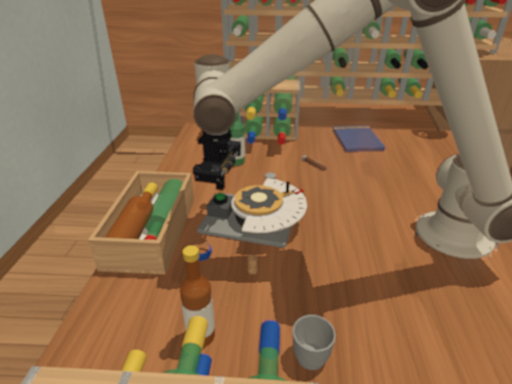

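```bash
python3 -m crank '[{"linear":[0.002,0,0.012],"delta_rot":[0,0,0],"gripper":0},{"linear":[0,0,0.006],"delta_rot":[0,0,0],"gripper":0},{"linear":[0,0,0.003],"delta_rot":[0,0,0],"gripper":0},{"linear":[0,0,0.003],"delta_rot":[0,0,0],"gripper":0},{"linear":[0,0,0],"delta_rot":[0,0,0],"gripper":0},{"linear":[0,0,0],"delta_rot":[0,0,0],"gripper":0}]'
```

```text
time_s: 10.38
tcp_pos: [0.6701, -0.0394, 0.0719]
ee_rot: [[0.982, -0.188, -0.0], [-0.188, -0.982, -0.0], [-0.0, 0.0, -1.0]]
wrist_force: [-1.6, 0.4, 3.3]
gripper_width: 0.006
```

```bash
python3 -m crank '[{"linear":[0,0,0.0015],"delta_rot":[0,0,0],"gripper":0},{"linear":[0,0,0.0015],"delta_rot":[0,0,0],"gripper":0},{"linear":[0,0,0],"delta_rot":[0,0,0],"gripper":0},{"linear":[0,0,0],"delta_rot":[0,0,0],"gripper":0}]'; python3 ph.py
```

```text
time_s: 10.88
tcp_pos: [0.6704, -0.0395, 0.0704]
ee_rot: [[0.982, -0.187, 0.001], [-0.187, -0.982, -0.0], [0.001, 0.0, -1.0]]
wrist_force: [-4.0, 1.1, 9.9]
gripper_width: 0.004
t 10.88 p [ 0.6704 -0.0395  0.0704] yaw -10.8 F [-3.98  1.06  9.85] w 0.004 j [ 10.  34.  -3.   0. -53.  69.]
z [ 5.e-04 -4.e-04 -1.e+00] rel [-0.6659  0.0867 -0.023 ]
C in tool [-1.185e-01 -3.000e-04 -1.000e-04] tcp angle -10.9 rad 0.1185
```

```bash
python3 -m crank '[{"linear":[0,0,-0.005],"delta_rot":[0,0,0],"gripper":0},{"linear":[0,0,-0.01],"delta_rot":[0,0,0],"gripper":0},{"linear":[0,0,-0.03],"delta_rot":[0,0,0],"gripper":0},{"linear":[0,0,-0.05],"delta_rot":[0,0,0],"gripper":0},{"linear":[-0.05,0,-0.03],"delta_rot":[0,0,0],"gripper":0},{"linear":[-0.06,0,0],"delta_rot":[0,0,0],"gripper":0},{"linear":[-0.06,0,0],"delta_rot":[0,0,0],"gripper":0},{"linear":[-0.06,0,0],"delta_rot":[0,0,0],"gripper":0},{"linear":[0,0,0],"delta_rot":[0,0,0],"gripper":0},{"linear":[0,0,0],"delta_rot":[0,0,0],"gripper":0}]'; python3 - <<'E'
from h import *
c=snap('wrist','w10'); snap('top','t10'); print(r.sense()['wrist_force'])
E
python3 meas.py w10
```

```text
time_s: 12.12
tcp_pos: [0.4455, 0.0041, 0.1944]
ee_rot: [[0.982, -0.187, 0.003], [-0.187, -0.982, 0.001], [0.003, -0.001, -1.0]]
wrist_force: [1.2, 0.4, 0.7]
gripper_width: 0.006
[-0.16412064 -1.09842718  0.03113952]
red [332 161  26  30 265] [343.8 175.7] [ 0.4416 -0.0735  0.079 ]
lens [ 231   24   56   59 2555] [258.6  53.1] [ 0.5564 -0.0173  0.086 ]
```

View pics/w10.png

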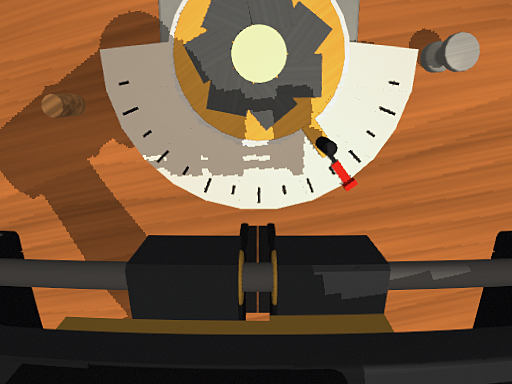

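View pics/t10.png

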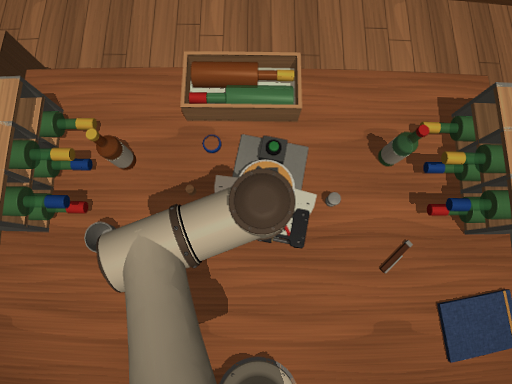

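```bash
python3 meas.py t10; python3 -c "
from h import *
c=load('w10')
cv2.imwrite('pics/w10z.png',cv2.resize(c['img'][120:200,290:375],None,fx=7,fy=7,interpolation=cv2.INTER_CUBIC))"
```

```text
red [189  93  17  10 154] [197.1  97. ] [0.8075 0.1737 0.079 ]
red [419 125  10  11  85] [423.5 129.8] [ 0.7203 -0.4621  0.079 ]
red [ 66 203  18  10 138] [ 75.4 208.2] [0.4922 0.4852 0.079 ]
red [432 207  17   8 127] [439.5 210.6] [ 0.4922 -0.4862  0.079 ]
red [285 227   5   8  16] [286.9 230.6] [ 0.439 -0.073  0.079]
green [269 141  10  10  84] [273.5 145.7] [ 0.6682 -0.0392  0.076 ]
green [474 153   6   5  17] [476.7 154.5] [ 0.652  -0.6163  0.076 ]
green [474 160  10  10  34] [478.4 163.3] [ 0.6265 -0.6183  0.076 ]
green [454 165   9   2  16] [457.8 165.4] [ 0.6192 -0.5548  0.076 ]
green [476 199  13  13  54] [482.6 204.1] [ 0.5104 -0.6165  0.076 ]
```

View pics/w10z.png

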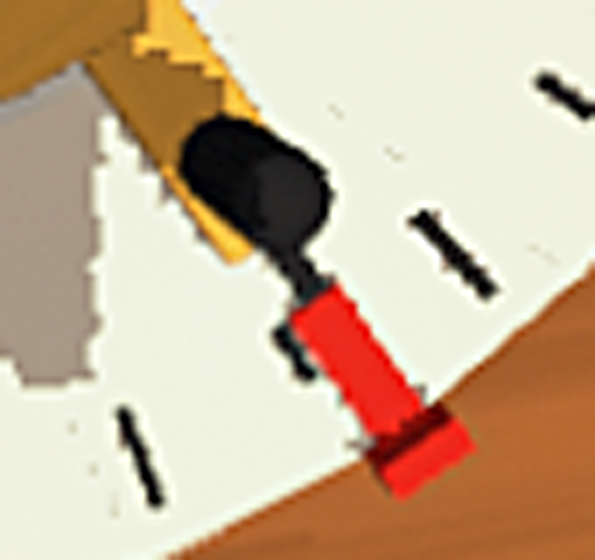

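```bash
python3 -c "
from station import workorder
print(workorder.finish_job())"
```

```text
the job is handed in; nothing more can be done
None
```

I set the pointer on the red tab, then pressed the green button once and backed the arm clear. I handed the job in at about 12.2 s.

- **Lever:** I pushed the post about 104° with the side of the closed fingertips. The wrist pictures then showed the pointer within about 0.3° of the tab. A close-up after the button press still shows it pointing at the tab.
- **Button:** I pressed it straight down. The fingertip stopped at 70.4 mm, where fully down is nominally 70 mm, with 9.9 N upward on the wrist; fully down takes 4 N. I take that as bottomed out. After release, the button looks the same in the top picture as at the start.
- **Rest of the scene:** The button and the ring centre measured the same as before, so the lamp did not shift. The red tab reads within 0.5 px of its first position; the arm partly hid it in the last top picture. The bystander objects I could see look unmoved. The tasting cup and cork were partly hidden by the arm or its shadow, and I compared all of these by eye only.
- **Disagreements:** The top and wrist cameras differed by 3–4 mm on the lamp centre. I therefore judged the pointer setting by the pointer's angle relative to the tab within one picture.

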